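# Hang the sensor bracket on the test chamber's keyhole stud

### The job

Take the blue sensor bracket out of its rack and hang it on the brass stud on the front of the clear test chamber: press the large end of its keyhole over the stud head, against the sprung rubber frame, then slide it down until the stud is fully home in the narrow end, and let go. The stud may sit anywhere along its short rail, so find it gently: never push on the chamber with more than about 30 N. Leave the other things on the bench where they are.

Things in the scene. Friction and masses are not known exactly. Their poses are not given: they have to be found in the camera images.
- sensor (a point): Centre of the white sensor housing of the loose blue bracket (0.14 to 0.28 kg), where to grasp it, across y. Axes: z up, -x the bracket's front (to the robot). Housing 44 (x) by 44 (y) by 40 (z) mm. Behind it an upright plate 5 mm thick (from +22 to +27 mm in x), 90 mm wide, reaching 20 mm above and 102 mm below this point. It stands in a rack slot 30 mm deep and may lean up to 0.06 rad.
- keyhole (a point): Centre of the keyhole's octagonal large end, on the back face of the bracket's plate, (27, 0, -52) mm from the sensor point; axes the same. 21 mm across flats, edges level and upright. From it a slot 10 mm wide runs up on the centreline, with 45 degree flanks leading into it.
- home (a point): Where the stud's axis must end up: in the narrow slot of the keyhole, on the plate's back face, 18 mm above keyhole, 3.5 mm below the slot's closed end (the neck then bears on that end).
- mount (a point): On the chamber's clear front wall, at the middle of the stud rail. Axes: x into the chamber, y along the rail, z up. The brass stud sticks out along -x with its axis at this height, but anywhere up to 14 mm to either side (y), clamped: its place is not measured. Neck 7 mm diameter from the wall to 14 mm out; head 17 mm diameter from 14 to 19 mm out, front edge bevelled 1.5 mm. Lid top 40 mm above.
- frame (a point): Middle of the face of the black rubber-faced frame round the stud, 12 mm out of the wall; axes as mount. Bars 144 mm long lie 10 to 34 mm above and below it. Sprung: it yields towards the wall by up to 6 mm, 4 N at first touch, 10 N at the stop. The plate must push it in over 3 mm to slide behind the head; it then clamps the plate to the head with about 7 N.
- chamber: The fixed test chamber: grey base, clear walls, black lid, 240 by 300 by 185 mm, its base (50 mm high) standing 10 mm out of the wall. Origin on the bench under the middle of its front wall, axes as mount. It carries the frame and the stud.
- bracket: The bracket as a whole. Origin at the middle of the plate's lower edge (centre of its thickness), axes as sensor; the sensor point is at (-24.5, 0, 102) mm.
- rack: Fixed grey rack, 95 by 130 mm, 42 mm high. Origin on the bench under the middle of the bracket's slot (floor of the slot 12 mm up), slot along y; a second slot 32 mm behind (+x) holds the blank plate.
- blank: Loose plain black plate, 90 by 5 by 45 mm, in the rack's rear slot; to be left alone. Origin at its lower edge.
- bottle: Loose yellow bottle, 68 mm diameter, 190 mm high; leave alone. Origin under its centre.
- beaker: Loose glass beaker, 72 mm diameter, 95 mm high; leave alone. Origin under its centre.
- jar: Loose amber jar, 56 mm diameter, 80 mm high; leave alone. Origin under its centre.
- meter: Loose yellow hand meter, 130 by 75 by 32 mm, lying flat; leave alone. Origin under its centre.
- screwdriver: Loose screwdriver lying flat; leave alone.
- tray: Fixed black parts tray, 100 by 130 by 35 mm. Origin under its centre.
Not all that is in view belongs to the job. What is shaped like the bracket but orange or purple is not meant.

How it is judged (in metres and radians):
On the way:
1. the large end of the keyhole has been pressed over the stud head, with the plate pushing the sprung frame in (x of home in the frame of mount above -0.009 m and z of home in the frame of mount between 0.012 and 0.024 m), for 0.1 s.
At the end, for the whole second after the job is handed in: The bracket hangs on the stud, released and still: the stud within 2.5 mm of the closed end of the narrow slot, the plate behind the stud head (its back face 6 to 13 mm out of the wall), upright and parallel to the wall within 0.1 rad (x of home in the frame of mount between -0.013 and -0.006 m and z of home in the frame of mount between -0.0025 and 0.0025 m and y of home in the frame of mount between -0.018 and 0.018 m and angle between sensor's own z axis and vertical below 0.1 rad and angle between the x axis of sensor and the x axis of mount, either way round below 0.1 rad and linear speed of bracket below 0.01 m/s and contact force between bracket and the fingers below 0.1 N); the robot touches nothing.
It fails at once if the chamber (with its stud and frame) is pushed with more than 32 N by the bracket (contact force between bracket and chamber above 32 N).
It fails at once if the chamber is struck with more than 32 N by the arm (contact force between any of the arm, the fingers and chamber above 32 N).
It fails at once if the blank plate, bottle, beaker, jar, meter or screwdriver is moved more than 25 mm (distance of any of bottle, beaker, jar, meter, blank, screwdriver from where it was at the start of the episode above 0.025 m).
It also fails if it takes over 64 s, if anything falls off the work surface, if the arm or the gripper's body presses on something with over 40 N, if the wrist force passes 120 N, or if a joint passes its speed limit or range.

### The arm

A 7-joint arm with a two-finger parallel gripper is mounted at the origin on the work surface. World frame = base frame: x ahead of the robot, y to its left, z up, the work surface at z = 0. Lengths are in mm, angles in rad, forces in N, time in s.
With the tool pointing down it reaches from about 400 to 850 mm from the base axis. Payload 4.5 kg.
Tool frame: the origin (TCP) lies between the finger pads; the fingertips stand 25 mm ahead of it and the grasp point (between the pads) lies 6 mm ahead of it; z points along the fingers, y is the line along which they close (so a half turn about z gives the same grasp; the last joint's range is limited). The gripper opens to 85 mm and grips with 20 to 120 N. Pads are 22 mm wide; open, the fingers measure 114 mm over their backs; the gripper's body (76 mm by 85 mm) begins 54 mm behind the grasp point. The pads swing forward as they close: fully open they stand 13 mm farther back than shut.
Start: joints at [1.148, 0.689, -0.195, 1.565, 0.157, 0.902, -0.215], TCP at [275.706, -560.929, 220.917] pointing down, gripper open.
Joint ranges: [-3.01, 3.01], [-0.46, 2.08], [-1.47, 1.51], [0.13, 2.56], [-1, 4.14], [0.04, 2.09], [-2.66, 2.66]. Speed limits (rad/s): [2.57, 2.57, 3.14, 3.14, 3.14, 3.14, 3.14].

### API

Orientations are given as a unit quaternion [x, y, z, w].
In Python, from station import env gives the robot as it stands. The module is installed in compiled form; this text tells all that it offers. Calls block until the motion is done:
- env.move_ptp(position, orientation): joint-space move of the TCP to a pose.
- env.move_straight(position, orientation=None, rate=150, contact_N=None): straight line of the TCP; orientation=None keeps the orientation; rate is the mean speed in mm/s. With contact_N (N) it stops when the force on the tool has changed by that much, and returns True; else False.
- env.set_joints(angles): joint-space move.
- env.let_go() and env.gripper_close(force=None): open the fingers fully, or close them until they stop; force is the grip in N (None keeps the last).
- env.pause(seconds).
- env.inverse_kinematics(position, orientation): joint angles nearest the present ones, or None.
- env.sense(): the state.
- env.get_image(name): name is "scene" or "top" or "wrist"; returns a dict with "image" (480x640x3 uint8, red, green, blue), "mtx" (3x3 intrinsics, pixels), "R" (3x3) and "t" (3): a world point X has camera coordinates R X + t. Camera axes: x right, y down, z forward; pixel columns grow to the right and rows downward; lengths in mm; the calibration is good to about 2 mm. A picture is of the moment at which its call begins. There is no depth.
A pose or a line that the arm cannot do raises env.Unreachable and nothing moves.
- env.sign_off(): hands the job in; it is judged then, once.
The state is a dict: "time": time; "qpos": joint angles; "dq": joint speeds; "joint_torque": joint torques, N m; "tcp_pos": TCP position; "eef_rot": TCP orientation; "contact_force": force on the tool from outside, world axes, zero at the start; "ft_torque": the same for the moment, N m; "finger_gap": opening from 0.0 (shut) to 1.0 (fully open); "finger_force": force on a finger pad.
Only numpy, scipy, OpenCV 4.12 (cv2) and the standard library are available. Lean on these libraries where they do the work, as an engineer would, in place of code of your own. Each camera call takes 0.05 s, during which the arm holds its last target. There are 200 camera calls.

## Working session

There is one attempt and no reset: what is moved stays moved. The work goes in short steps, each a Python script; the robot and the scene stay as the last script left them, time stands still between calls to the robot, and variables do not carry over. Pictures are saved under pics/ and viewed, at most 10 in all, crops included, and the job is handed in when it is done.

```bash
mkdir -p pics; cat > h.py <<'E'
from station import env
import numpy as np, cv2, json
def snap(name,fn):
    d=env.get_image(name); cv2.imwrite(f'pics/{fn}.png',d['image'][:,:,::-1])
    np.savez(f'pics/{fn}.npz',**{k:np.array(v) for k,v in d.items()}); return d
def P(fn):
    d=np.load(f'pics/{fn}.npz'); return d['mtx']@np.c_[d['R'],d['t'].reshape(3)], d
def tri(obs):
    A=[]
    for fn,(u,v) in obs:
        M,_=P(fn); A+= [u*M[2]-M[0], v*M[2]-M[1]]
    A=np.array(A); X=np.linalg.lstsq(A[:,:3],-A[:,3],rcond=None)[0]; return X
def proj(fn,X):
    M,_=P(fn); p=M@np.r_[X,1]; return p[:2]/p[2]
def onz(fn,uv,z):
    M,_=P(fn); u,v=uv
    A=np.array([u*M[2]-M[0], v*M[2]-M[1]]); return np.linalg.solve(A[:,:2],-A[:,3]-A[:,2]*z)
E
python3 - <<'E'
from h import *
a=snap('scene','s1'); b=snap('top','t1'); snap('wrist','w1')
for f in ('s1','t1'):
    d=np.load(f'pics/{f}.npz'); print(d['mtx'],d['R'],d['t'], -d['R'].T@d['t'].reshape(3))
s=env.sense(); print(s['time'],s['eef_rot'],s['contact_force'])
E
```

```text
[[570.87146837   0.         328.23477961]
 [  0.         570.87146837 236.30299558]
 [  0.           0.           1.        ]] [[ 0.20829264  0.97804335  0.00673599]
 [ 0.83095644 -0.17332681 -0.52864847]
 [-0.5158736   0.1157109  -0.84881413]] [  -7.62033098 -315.83385734 1852.18684316] [1219.52572474 -261.60767073 1405.24860084]
[[589.86637438   0.         309.16256502]
 [  0.         589.86637438 244.57559448]
 [  0.           0.           1.        ]] [[ 0.01429259 -0.99985722  0.0090146 ]
 [-0.99558078 -0.01506716 -0.09269249]
 [ 0.09281507 -0.00764995 -0.99565398]] [-104.29548245  438.80264239 1638.06498219] [ 286.31700424  -85.13797065 1672.55980208]
0.15 [ 9.74020384e-01  2.26459256e-01 -2.11574961e-04 -6.71778100e-04] [ 0.74160883  0.75301996 -0.15230025]
```

View pics/s1.png

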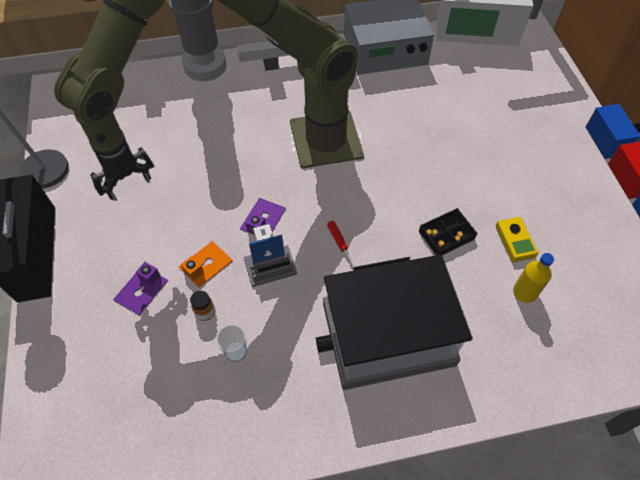

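View pics/t1.png

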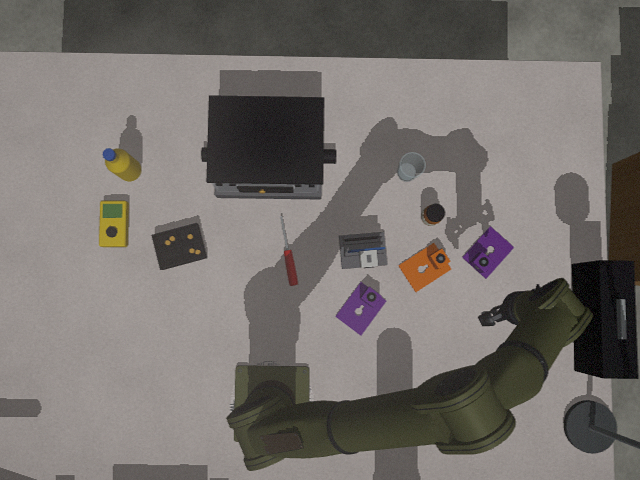

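The top view shows the bracket in its rack around (365,252) and the chamber front edge at row ~187, with a brass spot (the stud) near (262,190). Next I enlarge these.

```bash
python3 - <<'E'
import cv2,numpy as np
t=cv2.imread('pics/t1.png');s=cv2.imread('pics/s1.png')
r=lambda i,k:cv2.resize(i,None,fx=k,fy=k,interpolation=cv2.INTER_CUBIC)
out=np.zeros((600,800,3),np.uint8)
a=r(t[172:207,200:340],5.7); out[:a.shape[0],:a.shape[1]]=a[:, :800]
b=r(t[225:275,335:395],6); out[210:510,:360]=b
c=r(s[220:290,235:305],5.5); out[210:595,400:785]=c
cv2.imwrite('pics/c1.png',out)
E
```

```text
(no output)
```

View pics/c1.png

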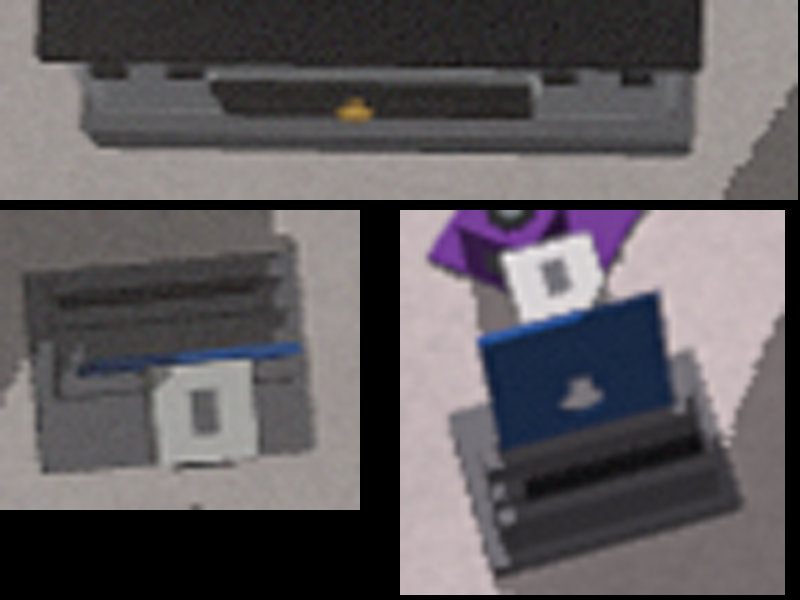

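The crop shows the bracket's plate top edge from (348,252) to (385,248) in the top view, the housing top centred near (369,258), and the brass head at about (262,190), right in front of the black frame.

```bash
python3 - <<'E'
from h import *
T=lambda x,y:(335+x/6,225+(y-210)/6); S=lambda x,y:(235+(x-400)/5.5,220+(y-210)/5.5); U=lambda x,y:(200+x/5.7,172+y/5.7)
print('plateL',tri([('t1',T(80,366)),('s1',S(660,292))]),'plateR',tri([('t1',T(299,344)),('s1',S(480,342))]))
for n,p in dict(pL=(80,368),pR=(299,346),h1=(155,367),h2=(250,362),h3=(258,453),h4=(165,463)).items(): print(n,onz('t1',T(*p),134))
for n,p,z in [('lidL',(38,60),185),('lidR',(702,68),185),('bL',(85,128),50),('bR',(692,135),50),('bbL',(97,146),0),('bbR',(690,153),0),('head',(355,112),145),('headT',(355,100),153.5),('frL',(215,82),179),('frR',(533,80),179)]: print(n,onz('t1',U(*p),z))
# lid corners scene
for n,p,z in [('lid fl',(325,294),185),('lid fr',(457,258),185),('lid br',(470,338),185),('lid bl',(340,377),185)]: print(n,onz('s1',p,z))
for n,p in [('lid bl',(208,96)),('lid br',(323,96))]: print(n,onz('t1',p,185))
E
```

```text
plateL [ 414.54118749 -202.69011234  127.59024445] plateR [ 425.93900446 -294.70824594  130.81853025]
pL [ 413.52428538 -199.77382892]
pR [ 424.60641288 -295.42966253]
h1 [ 414.45452559 -232.52579663]
h2 [ 417.26915518 -274.02612771]
h3 [ 377.54091988 -277.66077797]
h4 [ 372.58160712 -237.14179351]
lidL [580.16054319 167.44821721]
lidR [ 581.31004161 -130.13658261]
bL [573.56204512 166.45889218]
bR [ 574.81291471 -129.73558924]
bbL [573.35347367 167.92322527]
bbR [ 574.51746399 -130.21651018]
head [566.16194273  27.98409349]
headT [570.16270868  27.47501506]
frL [572.59250295  88.68211913]
frR [575.79851111 -54.28957839]
lid fl [ 633.839928   -136.30608276]
lid fr [604.31467953 202.25949788]
lid br [809.73452428 163.21307194]
lid bl [ 837.13055632 -145.49993215]
lid bl [807.39437667 170.9038679 ]
lid br [ 812.6004841  -126.92952209]
```

The chamber faces the robot almost squarely: wall x≈583.5, middle y≈18.5, stud near y≈28. The bracket is yawed about 0.115 rad with its sensor near (395,-255). Next I check the wrist camera geometry so I can plan close views.

```bash
python3 - <<'E'
from h import *
from scipy.spatial.transform import Rotation as Ro
d=np.load('pics/w1.npz'); s=env.sense(); R=Ro.from_quat(s['eef_rot']).as_matrix()
c=-d['R'].T@d['t'].reshape(3)
print(d['mtx'][0,0],'cam in tool',R.T@(c-s['tcp_pos']),'axes in tool\n',(d['R']@R).round(3))
q=lambda y:[np.cos(y/2),np.sin(y/2),0,0]
for p,y in [((395,-255,230),.115),((395,-255,110),.115),((548,28,175),0),((548,28,200),0),((470,28,230),0),((440,28,230),0)]:
    print(p,np.round(env.inverse_kinematics(p,q(y)),2))
# tilted view: tool z tilts forward
for b in (.3,.5):
    qq=(Ro.from_euler('y',-b)*Ro.from_quat(q(0))).as_quat(); print(b,Ro.from_quat(qq).as_matrix()[:,2],env.inverse_kinematics((430,28,250),qq))
E
```

```text
337.65649847940483 cam in tool [  70.24075264    0.31234311 -153.27628107] axes in tool
 [[-0.     1.    -0.   ]
 [-0.961 -0.    -0.277]
 [-0.277  0.     0.961]]
(395, -255, 230) [ 0.54  0.48 -0.09  2.01  0.07  0.66 -1.05]
(395, -255, 110) [ 0.5   0.69 -0.04  2.13  0.08  0.32 -1.06]
(548, 28, 175) [-0.15  0.65  0.03  1.85 -0.03  0.64 -1.68]
(548, 28, 200) [-0.14  0.61  0.01  1.83 -0.01  0.7  -1.7 ]
(470, 28, 230) [-0.14  0.48 -0.02  2.01  0.01  0.66 -1.74]
(440, 28, 230) [-0.15  0.44 -0.02  2.09  0.02  0.61 -1.76]
0.3 [ 0.29552021  0.         -0.95533649] [-0.41294601  0.31240628  0.25636035  2.36960743 -0.14415252  0.17522973
 -1.61266405]
0.5 [ 0.47942554  0.         -0.87758256] [-0.1320364   0.30765154 -0.19969896  2.5571595   2.33258323  0.28642056
  2.10191312]
```

```bash
cat >> h.py <<'E'
def q(y): return [np.cos(y/2),np.sin(y/2),0,0]
E
python3 - <<'E'
from h import *
env.move_straight((395,-255,240),q(.115),rate=250)
snap('wrist','w2'); s=env.sense(); print(s['time'],s['tcp_pos'],s['contact_force'],s['finger_gap'])
i=cv2.imread('pics/w2.png'); cv2.imwrite('pics/w2b.png',cv2.resize(i,(800,600),interpolation=cv2.INTER_CUBIC))
E
```

```text
1.6667 [ 394.38144277 -256.15382807  239.92517632] [ 0.15892834 -0.18095855 -0.64458842] 1.0005513925714165
```

View pics/w2b.png

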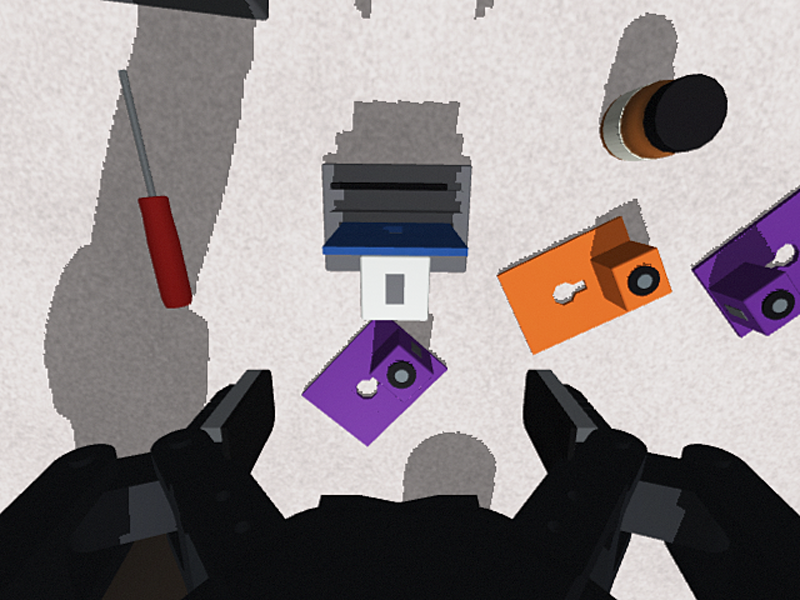

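The wrist view shows the housing top at corners (361,257),(430,257),(428,320),(362,320), and the plate top edge from (323,249) to (468,249). The yaw guess of 0.115 looks right.

```bash
python3 - <<'E'
from h import *
W=lambda p:(p[0]/1.25,p[1]/1.25)
for n,p,z in [('h1',(361,257),134),('h2',(430,257),134),('h3',(428,320),134),('h4',(362,320),134),('pL back',(324,247.5),134),('pR back',(468,247.5),134),('pL front',(323,256),134),('pR front',(468,256),134),('rackfl',(325,270),42),('rackfr',(466,270),42),('rackbl',(323,164),42),('rackbr',(471,164),42),('rear slotmid',(388,186.5),42)]:
    print(n,onz('w2',W(p),z).round(1))
E
```

```text
h1 [ 415.5 -230.8]
h2 [ 420.3 -273.4]
h3 [ 379.3 -277.6]
h4 [ 374.5 -235.1]
pL back [ 418.8 -207.6]
pR back [ 428.8 -295.9]
pL front [ 413.5 -207.3]
pR front [ 423.6 -296.7]
rackfl [ 383.6 -195.2]
rackfr [ 397.1 -314.1]
rackbl [ 468.9 -188.1]
rackbr [ 482.2 -304.6]
rear slotmid [ 457.6 -241.1]
```

```bash
cat >> h.py <<'E'
from scipy.spatial.transform import Rotation as Ro
def rot(psi,th): return Ro.from_euler('z',psi)*Ro.from_euler('y',-th)   # bracket orientation, th: top leaning to robot
def tool(B): return (B*Ro.from_quat([1,0,0,0]))
E
python3 - <<'E'
from h import *
B=rot(.113,.05); Q=tool(B).as_quat(); bz=B.apply([0,0,1])
sen=np.array([398.4,-254.4,112.8]); tcp=sen+3*bz
env.move_straight(tcp+70*bz,Q,rate=200)
c=env.move_straight(tcp,Q,rate=120,contact_N=8); s=env.sense(); print(c,s['time'],s['tcp_pos']-tcp,s['contact_force'])
if not c:
    env.gripper_close(80); env.pause(.3); s=env.sense(); print(s['finger_gap'],s['finger_force'],s['contact_force'],s['tcp_pos']-tcp,s['time'])
    env.move_straight(tcp+75*bz,Q,rate=100); env.pause(.2)
    s=env.sense(); print(s['finger_gap'],s['contact_force'],s['tcp_pos'],s['time'])
    snap('wrist','w3'); i=cv2.imread('pics/w3.png'); cv2.imwrite('pics/w3b.png',cv2.resize(i[120:420,120:520],(800,600),interpolation=cv2.INTER_CUBIC))
E
```

```text
False 2.825 [ 0.72789863 -0.36571151  0.76617941] [-0.43381549  0.39921721 -0.5063202 ]
0.47595033375018525 79.44420106709003 [-1.47144273  2.38616559  9.34534652] [0.04295167 0.19316332 0.92479853] 3.625
0.4742860177044403 [-0.24676893 -1.00389486 -1.92940894] [ 394.21010958 -254.60038309  190.12667756] 4.725
```

View pics/w3b.png

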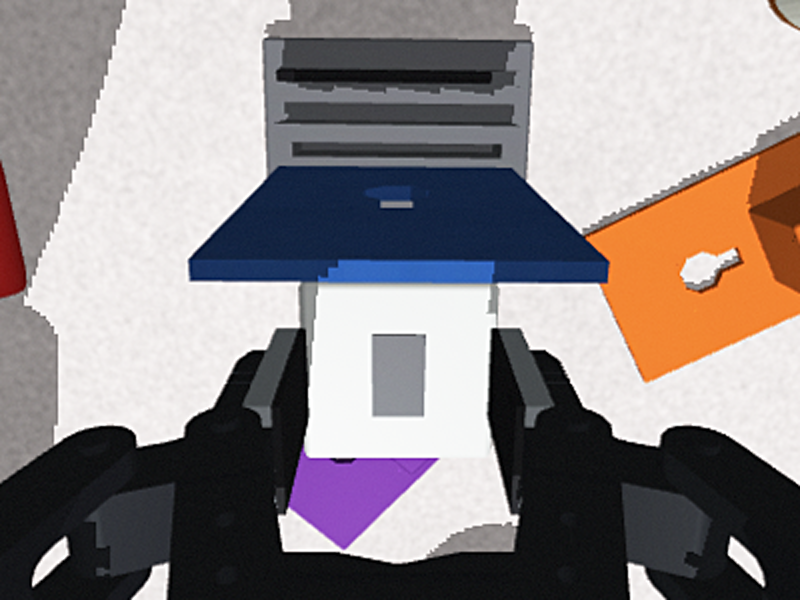

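The bracket is in the grip, with its plate's back face at crop corners (190,262),(608,262) on top and (280,167),(514,169) at the bottom. The housing's front edge runs (306,457)–(490,457). The arm rose about 9 mm during closing, so I'll measure the in-hand pose from the picture.

```bash
cat > inhand.py <<'E'
from h import *
def fit(fn,obs,tcp,quat,prior=False):
    """bracket pose in tool frame (tool-aligned bracket = Rx(pi))"""
    from scipy.optimize import least_squares
    d=np.load(f'pics/{fn}.npz'); R=d['R'];t=d['t'].reshape(3); T=Ro.from_quat(quat)
    X=np.array([o[0] for o in obs],float); uv=np.array([o[1] for o in obs],float)
    def pts(p): # p: sensor point in bracket-aligned tool frame, rotvec
        return (Ro.from_rotvec(p[3:])).apply(X)+p[:3]
    def f(p):
        W=T.apply(pts(p)*[1,-1,-1])+tcp
        c=W@R.T+t; pr=c@d['mtx'].T; r=(pr[:,:2]/pr[:,2:]-uv).ravel()
        return r
    r=least_squares(f,np.zeros(6)+1e-3); return r.x, np.abs(r.fun).max(), r.fun.reshape(-1,2)
E
python3 - <<'E'
from inhand import *
C=lambda x,y:(120+(x+.5)/2-.5,120+(y+.5)/2-.5)
obs=[((27,45,20),C(190,261)),((27,-45,20),C(608,261)),((22,45,20),C(190,281)),((22,-45,20),C(608,281)),
((27,45,-102),C(280,167)),((27,-45,-102),C(514,168)),((-22,22,20),C(306,457)),((-22,-22,20),C(490,457)),((27,0,-29.),C(396,209))]
s=env.sense()
for o in (obs,obs[:-1],obs[:6]):
    x,m,r=fit('w3',o,s['tcp_pos'],s['eef_rot']); print(x.round(3),m); 
print(r.round(1)); print(s['time'],s['tcp_pos'],Ro.from_quat(s['eef_rot']).as_matrix().round(3))
E
```

```text
[-8.43e-01 -4.23e-01 -5.25e+00  5.00e-03  7.00e-03 -3.00e-03] 1.2057278686977497
[-8.280e-01 -4.670e-01 -5.244e+00  5.000e-03  7.000e-03 -3.000e-03] 1.1019838030917413
[-7.480e-01 -5.210e-01 -4.405e+00  5.000e-03  9.000e-03 -2.000e-03] 0.5775871016938936
[[-0.5 -0.6]
 [ 0.5 -0.5]
 [ 0.4  0.5]
 [-0.4  0.6]
 [ 0.5  0.1]
 [-0.6 -0.2]]
4.775 [ 394.2759743  -254.65619579  190.22896585] [[ 0.992  0.113  0.049]
 [ 0.113 -0.994  0.006]
 [ 0.049 -0.001 -0.999]]
```

```bash
python3 - <<'E'
from h import *
Q=tool(rot(.004,.007)).as_quat()
s=env.sense(); p=s['tcp_pos']
env.move_straight((p[0],p[1],240),rate=200)
env.move_ptp((495,28.5,240),Q)
env.move_straight((505,28.5,202),Q,rate=150); env.pause(.3)
snap('wrist','w4'); s=env.sense(); print(s['time'],s['tcp_pos'],s['contact_force'],s['finger_gap'])
i=cv2.imread('pics/w4.png'); cv2.imwrite('pics/w4b.png',cv2.resize(i[0:300,120:520],(800,600),interpolation=cv2.INTER_CUBIC))
E
```

```text
7.0833 [505.2592562   28.51430469 202.61847382] [ 0.35487631  0.27407727 -1.81184262] 0.47444638892486624
```

View pics/w4b.png

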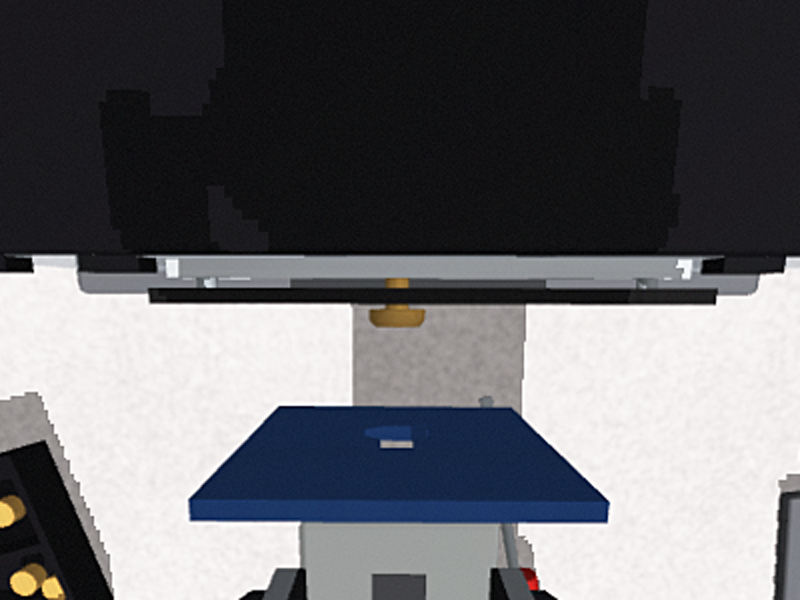

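The view shows the stud head at crop columns 369–425 (centre 397) and the keyhole slot at 380–412 (centre 396), so they are aligned in y. The head's front is near row 327 and the frame's edge near row 303. I'll approach gently.

```bash
python3 - <<'E'
from h import *
C=lambda x,y:(120+(x+.5)/2-.5,(y+.5)/2-.5)
for n,p,z in [('headL',(369,318),145),('headR',(425,318),145),('slot',(396,444),152),('fr',(432,303),179),('frL',(149,297),179),('frR',(716,297),179),('lid',(400,254),185),('headfront',(397,326),143)]: print(n,onz('w4',C(*p),z).round(1))
Q=tool(rot(.004,.007)).as_quat()
env.move_straight((530,28.5,201.5),Q,rate=60); env.pause(.2)
s=env.sense(); f0=np.array(s['contact_force']); print(s['tcp_pos'],f0)
c=env.move_straight((548,28.5,201.5),Q,rate=12,contact_N=3); s=env.sense(); print(c,s['time'],s['tcp_pos'],s['contact_force']-f0,s['ft_torque'])
E
```

```text
headL [567.   37.1]
headR [567.1  20. ]
slot [529.3  28.7]
fr [572.   19.6]
frL [573.2  91.5]
frR [573.7 -52.5]
lid [583.5  27.8]
headfront [564.6  28.5]
[529.54525468  28.50163316 201.46005453] [ 0.14789284  0.43258567 -1.54800107]
True 9.1167 [544.56110673  28.44705434 200.48640436] [-0.52454145 -0.4212377   0.12001688] [-0.00264521  0.0507576   0.00354172]
```

Contact came at TCP x=544.6, which matches the frame (about 545) and not the head (about 538), so the keyhole is over the head. Now I press in.

```bash
python3 - <<'E'
from h import *
Q=tool(rot(.004,.007)).as_quat()
for x in (547,549,550.5):
    c=env.move_straight((x,28.5,201.2),Q,rate=15,contact_N=14); env.pause(.25); s=env.sense(); print(x,c,s['time'],s['tcp_pos'],s['contact_force'],s['ft_torque'],s['finger_gap'])
    if c or s['contact_force'][0]<-12: break
E
```

```text
547 False 9.725 [546.07719877  28.35119121 200.90091133] [-4.28058626  0.14472552 -0.49451463] [-0.12548769  1.0748655   0.09771115] 0.47644942369725024
549 False 10.2583 [547.85421875  28.3626859  201.00004485] [-5.64977094 -1.10979968  0.52021746] [-0.02874751  1.46640995  0.12973624] 0.4735749745644507
550.5 False 10.7583 [548.87564968  28.36640097 200.97723796] [-5.39679791 -1.19802516  0.27741561] [-0.02583427  1.61614389  0.17371574] 0.47452986902527766
```

```bash
python3 - <<'E'
from h import *
snap('wrist','w5'); 
i=cv2.imread('pics/w5.png'); cv2.imwrite('pics/w5b.png',cv2.resize(i[100:300,190:457],(800,600),interpolation=cv2.INTER_CUBIC))
E
```

```text
(no output)
```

View pics/w5b.png

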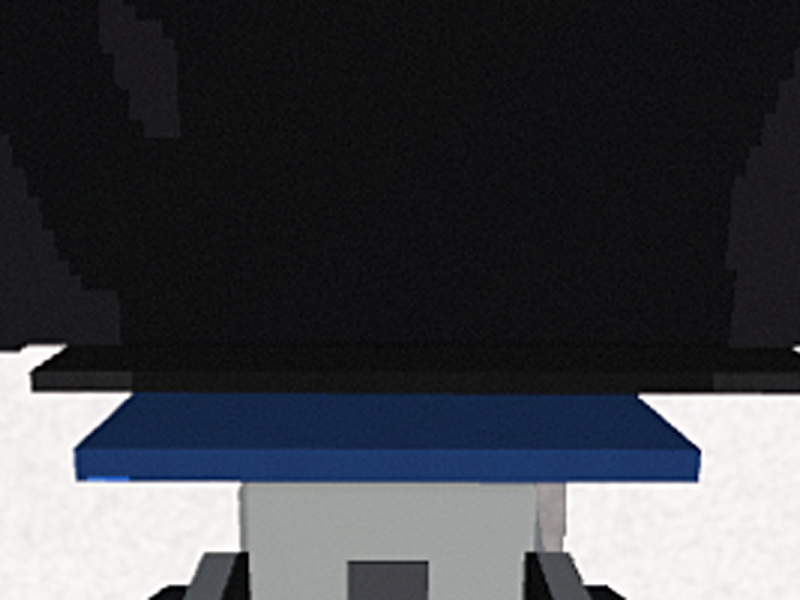

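The plate (top back edge at crop row 450) meets the frame's upper bar (row 392), with the stud hidden. I'll compute the tilt.

```bash
python3 - <<'E'
from h import *
C=lambda x,y:(190+(x+.5)/2.996-.5,100+(y+.5)/3-.5)
for n,p,z in [('topL',(75,450),217),('topR',(700,450),217),('topLf',(75,481),217),('frame@179',(400,392),179),('frL',(132,392),179),('frR',(638,392),179),('lidfront',(400,345),185)]: print(n,onz('w5',C(*p),z).round(1))
s=env.sense(); print(s['tcp_pos'],s['contact_force'])
R=Ro.from_quat(s['eef_rot']).as_matrix(); print(R.round(4))
E
```

```text
topL [575.4  72.5]
topR [575.7 -16.6]
topLf [570.7  72.8]
frame@179 [574.5  25.6]
frL [574.3  73.6]
frR [574.7 -16.9]
lidfront [584.3  25.8]
[548.89404935  28.35054124 200.96440439] [-5.94311244 -0.38446355  0.26210274]
[[ 1.0e+00  4.2e-03  3.6e-03]
 [ 4.2e-03 -1.0e+00 -3.0e-04]
 [ 3.6e-03  4.0e-04 -1.0e+00]]
```

```bash
python3 - <<'E'
from h import *
Q=tool(rot(.004,.007)).as_quat()
for x in (552,553.5,555):
    c=env.move_straight((x,28.5,201.2),Q,rate=12,contact_N=14); env.pause(.3); s=env.sense(); print(x,c,s['time'],s['tcp_pos'].round(2),s['contact_force'].round(2),s['ft_torque'].round(2))
    if c or s['contact_force'][0]<-13 or s['tcp_pos'][0]>551.6: break
env.get_image('top')
snap('wrist','w6')
g=np.load('pics/w6.npz')['image'][:,320].astype(int)
print([ (v,tuple(g[v])) for v in range(222,264)])
E
```

```text
552 False 11.3833 [549.89  28.41 200.9 ] [-7.32 -0.18  0.67] [-0.08  1.87  0.26]
553.5 False 11.9583 [550.88  28.43 200.83] [-8.13 -0.24  1.84] [0.01 2.05 0.22]
555 False 12.5333 [551.87  28.44 200.74] [-7.73 -1.07  2.  ] [-0.03  2.27  0.23]
[(222, (np.int64(13), np.int64(15), np.int64(11))), (223, (np.int64(17), np.int64(16), np.int64(18))), (224, (np.int64(14), np.int64(16), np.int64(17))), (225, (np.int64(19), np.int64(19), np.int64(18))), (226, (np.int64(21), np.int64(22), np.int64(21))), (227, (np.int64(22), np.int64(22), np.int64(21))), (228, (np.int64(20), np.int64(20), np.int64(20))), (229, (np.int64(18), np.int64(18), np.int64(17))), (230, (np.int64(21), np.int64(20), np.int64(20))), (231, (np.int64(24), np.int64(25), np.int64(30))), (232, (np.int64(22), np.int64(35), np.int64(61))), (233, (np.int64(20), np.int64(37), np.int64(72))), (234, (np.int64(21), np.int64(37), np.int64(70))), (235, (np.int64(19), np.int64(37), np.int64(68))), (236, (np.int64(24), np.int64(41), np.int64(71))), (237, (np.int64(20), np.int64(36), np.int64(68))), (238, (np.int64(22), np.int64(38), np.int
[... 604 characters left out ...]
, np.int64(107))), (251, (np.int64(29), np.int64(56), np.int64(104))), (252, (np.int64(28), np.int64(54), np.int64(104))), (253, (np.int64(31), np.int64(56), np.int64(105))), (254, (np.int64(29), np.int64(54), np.int64(103))), (255, (np.int64(30), np.int64(56), np.int64(104))), (256, (np.int64(30), np.int64(54), np.int64(104))), (257, (np.int64(30), np.int64(56), np.int64(104))), (258, (np.int64(27), np.int64(51), np.int64(103))), (259, (np.int64(18), np.int64(47), np.int64(101))), (260, (np.int64(62), np.int64(76), np.int64(109))), (261, (np.int64(158), np.int64(159), np.int64(151))), (262, (np.int64(154), np.int64(157), np.int64(154))), (263, (np.int64(154), np.int64(156), np.int64(156)))]
```

```bash
python3 - <<'E'
from h import *
print('frame',onz('w6',(320,231.2),179).round(1),'top',onz('w6',(320,249),217).round(1),'topfront',onz('w6',(320,259.7),217).round(1))
print('frame5',onz('w5',(320,230.2),179).round(1),'top5',onz('w5',(320,249),217).round(1),'topf5',onz('w5',(320,259.7),217).round(1))
E
```

```text
frame [577.   27.4] top [579.   27.6] topfront [574.2  27.6]
frame5 [574.6  27.4] top5 [575.9  27.5] topf5 [571.   27.5]
```

```bash
python3 - <<'E'
from h import *
def rows(fn):
    i=np.load(f'pics/{fn}.npz')['image'][:,310:331].astype(float).mean(1); b=i[:,2]
    def cross(lo,hi,th):
        for v in range(lo,hi):
            if b[v]<th<=b[v+1]: return v+(th-b[v])/(b[v+1]-b[v])
    return cross(215,245,45), cross(238,256,87)
Q=tool(rot(.004,.045)).as_quat()
c=env.move_straight((553.3,28.5,201.2),Q,rate=12,contact_N=14); env.pause(.3)
s=env.sense(); print(c,s['time'],s['tcp_pos'].round(2),s['contact_force'].round(2),s['ft_torque'].round(2))
snap('wrist','w7')
for f in ('w6','w7'):
    r=rows(f); print(r,onz(f,(320,r[0]),179).round(1),onz(f,(320,r[1]),217).round(1))
E
```

```text
False 13.225 [550.13  28.44 200.18] [-7.43  1.08 -2.66] [-0.02  2.05  0.15]
(np.float64(231.51355013550136), np.float64(249.13992537313433)) [576.8  27.4] [578.9  27.6]
(np.float64(232.2015018773467), np.float64(248.7304964539007)) [575.4  27.4] [576.6  27.6]
```

```bash
python3 - <<'E'
from h import *
Q=tool(rot(.004,.05)).as_quat()
c=env.move_straight((555,28.5,201.2),Q,rate=12,contact_N=14); env.pause(.4)
s=env.sense(); print(c,s['time'],s['tcp_pos'].round(2),s['contact_force'].round(2),s['ft_torque'].round(2))
for z in (197,193,189,185):
    c=env.move_straight((555,28.5,z),Q,rate=20,contact_N=14); env.pause(.15)
    s=env.sense(); print(z,c,s['time'],s['tcp_pos'].round(2),s['contact_force'].round(2),s['ft_torque'].round(2),round(s['finger_gap'],3))
    if c: break
snap('wrist','w8')
E
```

```text
False 13.9667 [551.22  28.44 200.09] [-8.41  0.19 -0.64] [0.03 2.35 0.28]
197 False 14.475 [551.21  28.67 195.98] [-9.88  1.44  0.05] [0.11 2.33 0.23] 0.477
193 False 14.975 [551.17  28.79 191.98] [-8.94  0.43  0.4 ] [0.2  2.35 0.25] 0.473
189 False 15.475 [551.11  28.8  187.9 ] [-9.37  0.56 -0.26] [0.14 2.29 0.24] 0.475
185 False 15.975 [551.02  28.81 183.84] [-9.55  1.23 -2.39] [0.18 2.35 0.29] 0.472
```

```bash
python3 - <<'E'
from h import *
Q=tool(rot(.004,.05)).as_quat()
for z in (183.5,182,180.5,179,177.5):
    c=env.move_straight((555,28.6,z),Q,rate=15,contact_N=12); env.pause(.2)
    s=env.sense(); print(z,c,s['time'],s['tcp_pos'].round(2),s['contact_force'].round(2),s['ft_torque'].round(2),round(s['finger_gap'],3))
    if c or s['contact_force'][2]>9 : break
snap('wrist','w9')
i=cv2.imread('pics/w9.png'); cv2.imwrite('pics/w9b.png',cv2.resize(i[80:330,153:487],(800,600),interpolation=cv2.INTER_CUBIC))
E
```

```text
183.5 False 16.475 [551.39  28.83 182.81] [-9.95  0.72  2.25] [0.13 2.42 0.31] 0.474
182 False 16.925 [551.48  28.82 182.31] [-12.24   0.42  10.36] [0.12 2.84 0.25] 0.475
```

View pics/w9b.png

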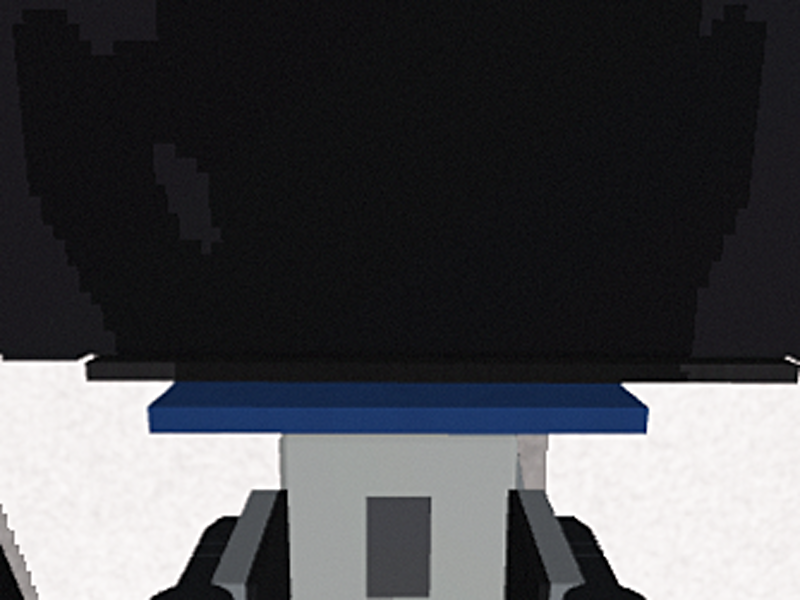

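The plate's top edge (rows 407–433) sits close behind the frame bar (row 382). The slide stopped after about 17.8 mm with 10 N from below, so the stud is at the end of the slot. I'll relax the push, release, rise and check.

```bash
python3 - <<'E'
from h import *
Q=tool(rot(.004,.05)).as_quat()
env.move_straight((550.5,28.8,181.8),Q,rate=15); env.pause(.3)
s=env.sense(); print(s['time'],s['tcp_pos'].round(2),s['contact_force'].round(2),s['ft_torque'].round(2))
env.let_go(); env.pause(.2); s=env.sense(); print(s['tcp_pos'].round(2),s['contact_force'].round(2),s['finger_gap'])
p=s['tcp_pos']; bz=rot(.004,.05).apply([0,0,1])
c=env.move_straight(p+60*bz,Q,rate=60,contact_N=8)
s=env.sense(); print(c,s['time'],s['tcp_pos'].round(2),s['contact_force'].round(2))
if not c: env.move_straight((470,28.5,290),tool(rot(.004,0)).as_quat(),rate=150)
env.pause(.3); snap('wrist','w10'); 
i=cv2.imread('pics/w10.png'); cv2.imwrite('pics/w10b.png',cv2.resize(i[0:300,120:520],(800,600),interpolation=cv2.INTER_CUBIC))
E
```

```text
17.725 [550.46  28.92 182.51] [-6.06  0.5   7.05] [-0.04  1.63  0.32]
[550.59  28.83 181.78] [ 0.04 -0.17  0.63] 1.0013099568932426
False 19.5833 [547.26  28.78 241.28] [-1.04  0.26 -0.22]
```

View pics/w10b.png

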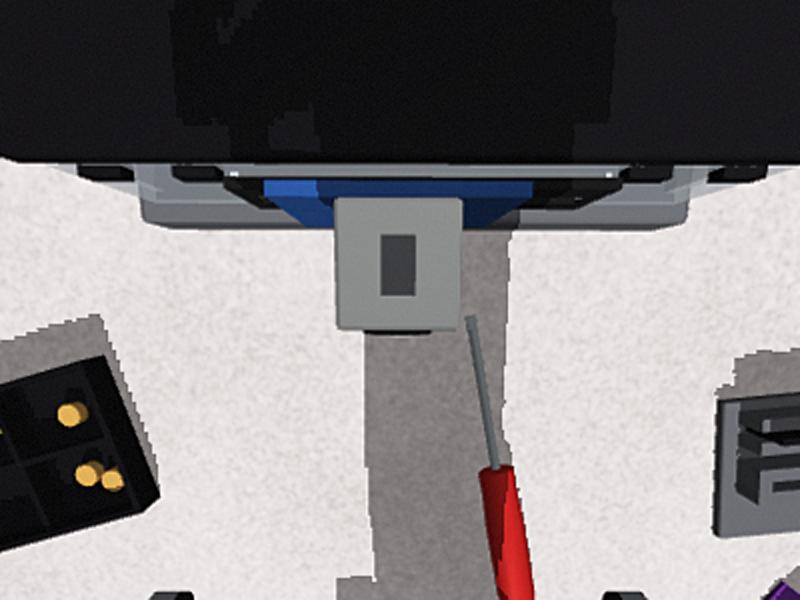

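The bracket hangs on the stud, with its housing top at crop corners (335,199),(462,197),(459,330),(338,330). I'll make a quick numerical pose check.

```bash
python3 - <<'E'
from inhand import *
C=lambda x,y:(120+(x+.5)/2-.5,(y+.5)/2-.5)
obs=[((-22,22,20),C(338,330)),((-22,-22,20),C(459.5,330)),((22,22,20),C(335,198)),((22,-22,20),C(462.5,198)),((27,45,20),C(263,179.5)),((27,-45,20),C(533,179.5))]
# world frame: identity "tool" = Rx(pi) at a guess
x,m,r=fit('w10',obs,np.array([548.,28.5,179.]),[1,0,0,0]); print('d from (548,28.5,179)',x.round(3),m)
s=env.sense(); print(s['time'],s['contact_force'].round(2))
E
```

```text
d from (548,28.5,179) [ 1.236  0.101 -2.799  0.03  -0.078  0.006] 0.8096780730010096
20.6917 [-0.36 -0.09  0.22]
```

The pitch estimate is poorly conditioned in this overhead view, so I take one oblique side view to confirm the plate is upright.

```bash
python3 - <<'E'
from h import *
Q=(Ro.from_euler('x',.7)*tool(rot(0,0))).as_quat()
env.move_ptp((470,-110,250),Q); env.pause(.3); s=env.sense(); print(s['time'],s['tcp_pos'].round(1))
snap('wrist','w11'); o=proj('w11',[570,28,140]); print(o)
u=int(np.clip(o[0]-133,0,373)); v=int(np.clip(o[1]-100,0,280)); print(u,v)
i=cv2.imread('pics/w11.png'); cv2.imwrite('pics/w11b.png',cv2.resize(i[v:v+200,u:u+267],(800,600),interpolation=cv2.INTER_CUBIC))
E
```

```text
21.975 [ 470.3 -108.5  250.5]
[282.00111146 109.07550413]
149 9
```

View pics/w11b.png

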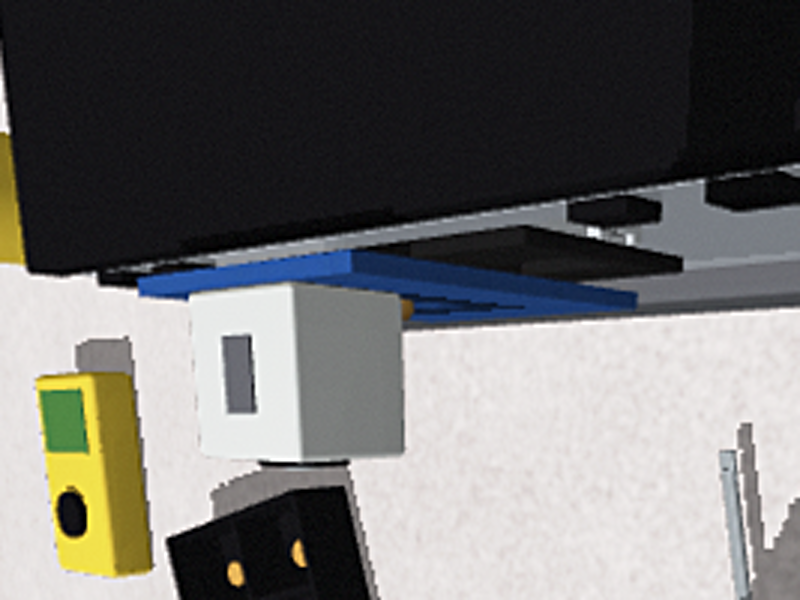

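The side view shows the brass head in front of the plate at (407,309). The plate's right edge runs from (352,250)/(354,272) at the top to (637,292)/(637,308) at the bottom.

```bash
python3 - <<'E'
from inhand import *
C=lambda x,y:(149+(x+.5)/2.996-.5,9+(y+.5)/3-.5)
obs=[((27,-45,20),C(352,250)),((22,-45,20),C(354,272)),((27,-45,-102),C(637,291)),((22,-45,-102),C(637,309)),
((-22,-22,20),C(303,460)),((22,-22,20),C(295,283)),((-22,-22,-20),C(404,454)),((-22,22,20),C(203,457)),((22,22,20),C(190,293)),((27,45,20),C(138,279)),((22,45,20),C(140,296))]
x,m,r=fit('w11',obs,np.array([548.,28.5,179.]),[1,0,0,0]); print('d from (548,28.5,179)',x.round(3),m)
E
```

```text
d from (548,28.5,179) [-1.400e-01  1.961e+00 -2.483e+00  1.400e-02 -4.000e-03  1.000e-03] 1.9300657757690942
```

```bash
python3 -c "
from station import env
print(env.sign_off())"
```

```text
the job is handed in; nothing more can be done
None
```

The blue bracket is hanging on the brass stud, released and upright, and I handed the job in at about 22 s; the hand-in call returned no verdict. The slide stopped on the slot end after about 17.8 mm, the push on the chamber stayed around 16 N at most, and I touched nothing else on the bench.

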